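# Check the centrifuge lid spring at its balance point

## Task

Check the lid spring of the bench centrifuge: first throw the lock lever back into the notch marked on its quadrant plate so that it clicks in and frees the lid, then take the lid by its bar handle and raise it past its balance point, holding it there for a moment and never letting it fly open. Then ease it back down and finish holding it still by the bar just below the balance point, no more than about ten degrees under it, with the lever still in its notch. The program ends while you are holding the lid; leave the wipes canister, tube rack and mouse where they are.

Things in the scene. Friction and masses are not known exactly. Their poses are not given: they have to be found in the camera images.
- centrifuge: White bench centrifuge, fixed, 300 mm deep (x), 320 mm wide (y), rim and console 104 mm above the bench. Origin at bench height, 20 mm nearer the front than mid-depth; x points from its front (which faces roughly to the robot) to its rear, y to its left, z up. A grey lid covers the left two thirds; the lock lever stands on the console strip on the right (-y).
- lock_lever (a joint): Lever turning about the centrifuge's y. 0 = knob leaning 0.55 rad to the front (lid locked); grows as the knob swings to the rear. Notch in the quadrant plate: 0.80 (leaning 0.25 rad rearward), a sprung detent: resists from 0.45, snaps in from 0.70; over 0.90 is too far (stop 1.25). 1 N at the knob moves it, 3.5 N at the humps. Starts at 0 to 0.2, stays where left; below 0.6 it blocks the lid.
- lever_knob (a point): Centre of the lever's black ball knob, 26 mm in diameter, 85 mm from the lever's pivot; about 180 mm above the bench. The stem under it is 10 mm thick. Free to be pinched from above.
- lever_pivot (a point): Pivot of the lock lever, 105 mm above the bench; the knob travels on a circle of 85 mm radius about it in the centrifuge's x-z plane.
- lid (a joint): Lid angle, rad: 0 = shut, grows as the front edge rises, stop at 1.4. The lid weighs 2 kg; a spring carries most of it. Balance point at 0.65 rad (37 deg), where the bar is 298 mm above the bench: below it the lid sinks shut, above it the spring throws it open. Force at the bar stays under 2 N up to 0.9 rad: 1.5 N when shut, 0.4 N when 0.1 rad under balance.
- lid_hinge (a point): Middle of the lid's hinge axis, which runs along the centrifuge's y at the rear edge of the lid, 115 mm above the bench. The lid is a grey plate 210 mm from hinge to front edge, 205 mm wide, 22 mm thick, its mid-plane through the hinge.
- lid_bar (a point): The lid's handle: steel bar 12 mm thick along the centrifuge's y, 120 mm clear between two slanting arms, 34 mm ahead of and above the lid's front top edge. This point: mid-bar. Lid shut: 244 mm in front of the hinge axis and 45 mm above it (160 mm above the bench); it swings at 248 mm radius. Can be pinched from above, a finger in front and one behind, and may turn between them.
- wipes: Bystander: white canister of wipes, 84 mm in diameter, 190 mm tall, standing loose. Origin at the middle of its underside.
- tube_rack: Bystander: white two-tier tube rack, 100 x 200 mm, 60 mm tall, with a few capped tubes up to 103 mm, loose. Origin at the middle of its underside.
- mouse: Bystander: black computer mouse, 105 x 60 x 32 mm, loose. Origin at the middle of its underside.

How it is judged (in metres and radians):
On the way, in this order (a step that is already met when the one before it is completed fails the run):
1. the lock lever sits in the marked notch with the lid still shut (value of joint lock_lever between 0.72 and 0.88 rad and value of joint lid below 0.08 rad), for 0.2 s.
2. the lid is held past its balance point by the bar (value of joint lid above 0.67 rad and contact force between the fingers and lid_c0 above 0.1 N), for 0.2 s.
At the end, for the whole second after the job is handed in: The fingers hold the lid by its bar, still (under 0.08 rad/s), between 0.45 and 0.64 rad, that is just below the balance point at 0.65 rad, and the lock lever is in its notch (0.72 to 0.88 rad) (value of joint lid between 0.45 and 0.64 rad and velocity of joint lid between -0.08 and 0.08 rad/s and contact force between the fingers and lid_c0 above 0.1 N and value of joint lock_lever between 0.72 and 0.88 rad); the arm keeps its last pose, push and grip.
It fails at once if the lid is let fly open (value of joint lid above 1.15 rad).
It fails at once if the wipes canister is disturbed (distance of wipes from where it was at the start of the episode above 0.025 m or angle between wipes's own z axis and vertical above 0.3 rad).
It fails at once if the tube rack is disturbed (distance of tube_rack from where it was at the start of the episode above 0.025 m or angle between tube_rack's own z axis and vertical above 0.3 rad).
It fails at once if the mouse is disturbed (distance of mouse from where it was at the start of the episode above 0.025 m).
It also fails if it takes over 54 s, if anything falls off the work surface, if the arm or the gripper's body presses on something with over 40 N, if the wrist force passes 120 N, or if a joint passes its speed limit or range.

## Robot

A 6-joint arm with a two-finger parallel gripper is mounted at the origin on the work surface. World frame = base frame: x ahead of the robot, y to its left, z up, the work surface at z = 0. Lengths are in mm, angles in rad, forces in N, time in s.
With the tool pointing down it reaches from about 275 to 750 mm from the base axis. Payload 10.2 kg.
Tool frame: the origin (TCP) lies at the very end of the fingers, on their centre line; the grasp point (between the pads) lies 19 mm behind it; x points along the fingers, z is the direction in which the jaws open and shut, and the axes are right-handed (so a half turn about x gives the same grasp; the last joint's range is limited). The gripper opens to 85 mm and grips with 20 to 120 N. Pads are 22 mm wide; open, the fingers measure 114 mm over their backs; the gripper's body (76 mm by 85 mm) begins 54 mm behind the grasp point. The pads swing forward as they close: fully open they stand 13 mm farther back than shut.
Start: joints at [0.95, 0.313, 1.498, -0, 1.331, -0.223], TCP at [203.393, 484.006, 193.494] pointing down, gripper open.
Joint ranges: [-2.94, 2.94], [-0.97, 2.17], [0.19, 2.56], [-1.23, 4.37], [0.02, 3.11], [-2.88, 2.88]. Speed limits (rad/s): [2.39, 2.39, 3.01, 3.14, 3.14, 3.14].

## Interface

Orientations are given as a unit quaternion [w, x, y, z].
In Python, from rig import sense, vision, job gives the robot as it stands. The module is installed in compiled form; this text tells all that it offers.
- The arm moves only by the shell command python3 -m pendant 'ROWS' [FORCE]. ROWS is JSON, a list of rows, each a list of 7 numbers: the turn, a rotation vector about the tool's x, y, z in rad, then the shift along the tool's x, y, z in cm, then the opening, from 0 (shut) to 1 (fully open). A call has exactly 5 rows; each row is the pose to reach, as a shift and turn from the pose commanded when the call began, along the tool's axes at that moment; what a row does not reach only later rows make up. A row lasts 1/8 s, in which the tool goes at most 62.5 mm and 10.7 degrees, less where a joint would pass 70% of its speed; a pose out of reach is approached as far as the arm can. A call with a gripper value outside its range is refused whole. The fingers move at their own pace and stop on an object; FORCE is the grip in N (left out, the last holds). Time passes only in rows, so rows that repeat a pose let the fingers close, or fill a call up. It gives the time, the measured TCP pose, the force and the opening at its end, in the units of the state.
- sense(): the state, without advancing time (a new reading comes with each control period).
- vision.capture(name): name is "scene" or "top" or "wrist"; returns the picture (400x640x3 uint8, red, green, blue); there is no depth.
- vision.calibration(name): a dict with "K" (3x3 intrinsics, pixels), "k1" (the pictures are not rectified: a ray, as slopes to the right and down, at radius r is drawn at 1 + k1 r^2 times it, then the intrinsics apply), "extrinsics" (4x4, takes a point from camera to world coordinates). Camera axes: x right, y up, looking along -z (the intrinsics and any distortion apply to the point x, -y, -z); pixel columns grow to the right and rows downward; lengths in mm; the calibration is good to about 2 mm. A picture is of the moment at which its call begins: read the wrist's pose just before it. calibration takes no time and is no camera call; for the wrist camera it gives the pose at the moment of the call.
- job.finish_job(): hands the job in, once; it reports no verdict.
The state is a dict: "time_s": time; "joints": joint angles; "dq": joint speeds; "tau": joint torques, N m; "eef_pos": TCP position; "ee_rot": TCP orientation; "force": force on the tool from outside, world axes, zero at the start; "wrist_torque": the same for the moment, N m; "grip_width": opening from 0.0 (shut) to 1.0 (fully open).
Only numpy, scipy, OpenCV 4.12 (cv2) and the standard library are available. Lean on these libraries where they do the work, as an engineer would, in place of code of your own. Each camera call takes 0.05 s, during which the arm holds its last target.

## Working session

There is one attempt and no reset: what is moved stays moved. The work goes in short steps, Python scripts to look and compute and a shell command to move; the robot and the scene stay as the last step left them, time stands still between calls to the robot, and variables do not carry over. Pictures are saved under pics/ and viewed, and the job is handed in when it is done.

```bash
mkdir -p pics
cat > h.py <<'E'
import numpy as np, cv2
from rig import sense, vision, job
def cap(n,f):
    im=vision.capture(n); cv2.imwrite('pics/'+f,cv2.cvtColor(im,cv2.COLOR_RGB2BGR)); return im
def ray(n,u,v):
    c=vision.calibration(n);K=np.array(c['K']);T=np.array(c['extrinsics'])
    d=np.array([[[float(u),float(v)]]]);p=cv2.undistortPoints(d,K,np.array([c['k1'],0,0,0.]))[0,0]
    return T[:3,3],T[:3,:3]@np.array([p[0],-p[1],-1])
def atz(n,u,v,z):
    o,d=ray(n,u,v);return o+d*(z-o[2])/d[2]
def tri(l):
    A=np.zeros((3,3));b=np.zeros(3)
    for n,u,v in l:
        o,d=ray(n,u,v);d=d/np.linalg.norm(d);P=np.eye(3)-np.outer(d,d);A+=P;b+=P@o
    x=np.linalg.solve(A,b);return x
def proj(n,X):
    c=vision.calibration(n);K=np.array(c['K']);T=np.array(c['extrinsics'])
    p=T[:3,:3].T@(np.array(X,float)-T[:3,3]);a=np.array([p[0],-p[1]])/-p[2];a=a*(1+c['k1']*(a@a));return K[:2,:2]@a+K[:2,2]
E
python3 - <<'E'
from h import *
np.set_printoptions(precision=4,suppress=True)
s=sense();print(s)
for n in('scene','top'):
    cap(n,n+'0.png');c=vision.calibration(n);print(n,c['k1'],np.array(c['K']),np.array(c['extrinsics']))
E
```

```text
{'time_s': 0.0, 'joints': array([ 0.9496,  0.3134,  1.4984,  0.    ,  1.331 , -0.2234]), 'dq': array([-0.0007, -0.0016, -0.0008,  0.0002, -0.0009,  0.0012]), 'tau': array([ -0.0019, -41.2275, -25.9732,  -0.0003,   0.0042,  -0.    ]), 'eef_pos': array([203.2094, 483.7513, 192.9492]), 'ee_rot': array([ 0.5885, -0.3915,  0.5894,  0.3912]), 'force': array([ 0.2763,  0.3872, -0.437 ]), 'wrist_torque': array([ 0.0208, -0.013 , -0.0158]), 'grip_width': 0.9949455565616198}
scene 0.015978119281666144 [[396.1678   0.     321.513 ]
 [  0.     396.1678 195.6625]
 [  0.       0.       1.    ]] [[  -0.4778   -0.5414    0.6918 1260.8449]
 [   0.8784   -0.3043    0.3685  358.8901]
 [   0.011     0.7837    0.621   777.8506]
 [   0.        0.        0.        1.    ]]
top -0.007808151367064566 [[372.9957   0.     316.6247]
 [  0.     372.9957 203.0355]
 [  0.       0.       1.    ]] [[   0.0006    0.9987   -0.0514  463.8079]
 [  -1.        0.0009    0.0075  -38.4548]
 [   0.0076    0.0514    0.9986 1149.9171]
 [   0.        0.        0.        1.    ]]
```

View pics/scene0.png

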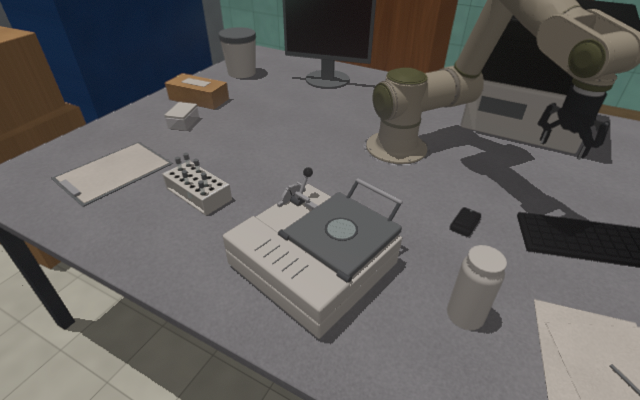

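View pics/top0.png

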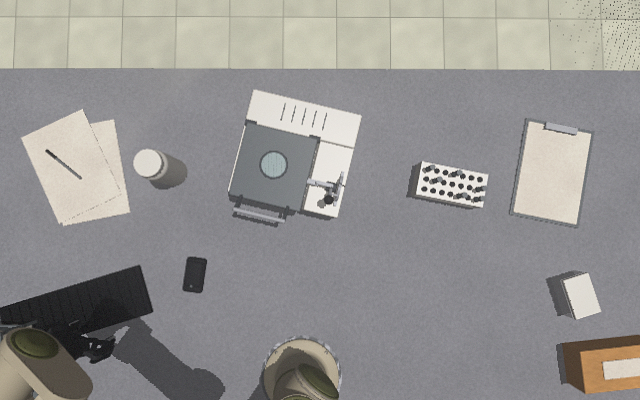

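Run:
```python
import cv2
a=cv2.imread('pics/top0.png')[80:230,220:370];cv2.imwrite('pics/t1.png',cv2.resize(a,(600,600),interpolation=cv2.INTER_CUBIC))
a=cv2.imread('pics/scene0.png')[150:290,260:420];cv2.imwrite('pics/s1.png',cv2.resize(a,(640,560),interpolation=cv2.INTER_CUBIC))
```

```text
(no output)
```

View pics/t1.png

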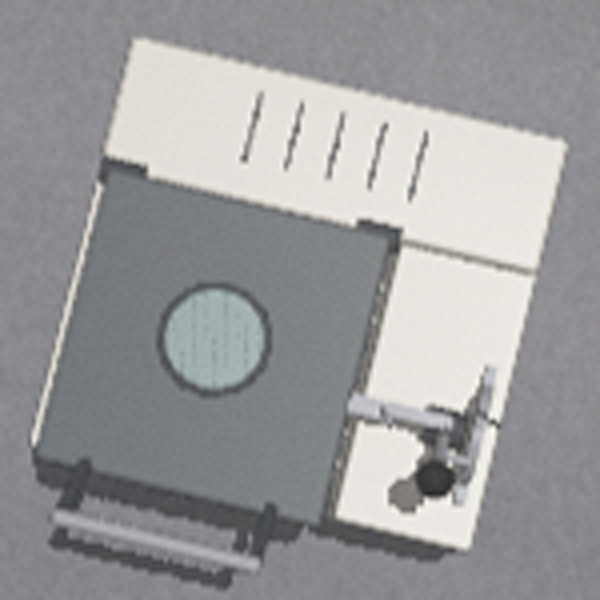

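View pics/s1.png

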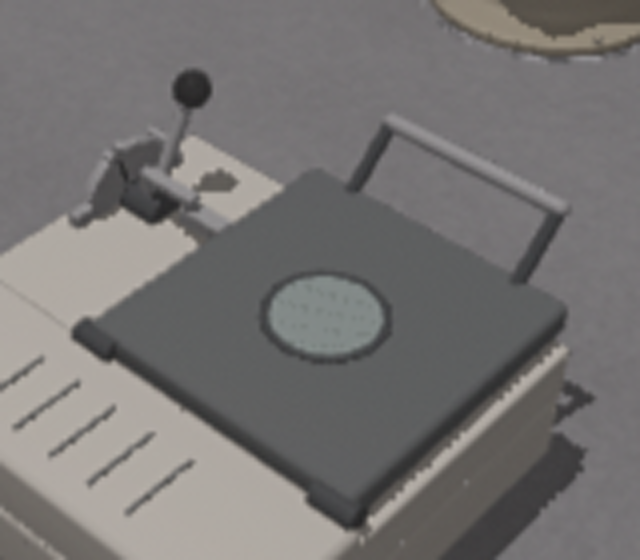

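Run:
```python
from h import *
np.set_printoptions(precision=1,suppress=True)
f=lambda x,y:('top',220+x/4,80+y/4)
g=lambda x,y:('scene',260+x/4,150+y/4)
K=tri([f(435,478),g(192,89)]);print('knob',K,[proj(n,K) for n in('top','scene')])
L=tri([f(57,518),g(567,210)]);R=tri([f(257,563),g(392,120)]);print('bar',L,R,(L+R)/2,np.linalg.norm(L-R))
print('reproj',proj('top',L),f(57,518),proj('top',R),f(257,563))
# top corners at z=104: rear-left, rear-right, front-right
c=[atz(*f(x,y),104) for x,y in[(135,38),(567,145),(468,548)]];print(c)
v=c[0]-c[1];print(np.linalg.norm(v),np.arctan2(v[1],v[0])-np.pi/2); w=c[1]-c[2];print(np.linalg.norm(w),np.arctan2(w[1],w[0]))
d=L-R;print('baryaw',np.arctan2(d[1],d[0])-np.pi/2)
print('hinge',atz(*f(250,205),115))
print('wipes top',atz('top',149,163,190),'rack',atz('top',450,186,60),'mouse',atz('top',196,275,32))
```

```text
knob [522.7 -76.7 177.6] [array([328.4, 199.7]), array([307.7, 172.2])]
bar [496.8 175.  156.9] [466.7  42.1 159.2] [481.8 108.6 158. ] 136.35657705428724
reproj [233.5 209.8] ('top', 234.25, 209.5) [283.4 221.1] ('top', 284.25, 220.75)
[array([841.7, 133.1, 104. ]), array([ 765.1, -174.6,  104. ]), array([ 478.5, -103.5,  104. ])]
317.16330887729526 -0.24383404086408422
295.30284598762535 -0.24332980446403757
baryaw -0.2225080104489745
hinge [718.7  49.6 115. ]
wipes top [616.5 388.  190. ] rack [ 570.5 -439.3   60. ] mouse [307.2 311.   32. ]
```

```bash
cat >> h.py <<'E'
from scipy.spatial.transform import Rotation as Ro
np.set_printoptions(precision=3,suppress=True)
cx=np.array([np.cos(.24),-np.sin(.24),0]);cy=np.array([np.sin(.24),np.cos(.24),0])
def R0(): 
    q=sense()['ee_rot'];return Ro.from_quat([q[1],q[2],q[3],q[0]])
def plan(pos,lean=0,sgn=1):
    # lean: tool tilted about centrifuge y so that the tool's back end leans rearward by lean
    s=sense();R=R0();x=np.array([0,0,-1.])*np.cos(lean)-cx*np.sin(lean);z=sgn*(cx*np.cos(lean)-np.array([0,0,1.])*np.sin(lean));y=np.cross(z,x)
    T=Ro.from_matrix(np.array([x,y,z]).T)
    rv=(R.inv()*T).as_rotvec();sh=R.inv().apply(np.array(pos)-s['eef_pos'])/10
    print('turn',rv,'shift cm',sh,'t',s['time_s'],'j',s['joints'],'pos',s['eef_pos'],'g',s['grip_width'],'F',s['force']);
E
python3 - <<'E'
from h import *
print(R0().as_matrix())
K=np.array([522.7,-76.7,177.6])
plan(K+[0,0,70],0,1);plan(K+[0,0,70],0,-1)
f=lambda x,y:('top',220+x/4,80+y/4)
print('pivot?',atz(*f(445,425),110), (atz(*f(445,425),110)-K)@cx,(atz(*f(445,425),110)-K)@cy)
for p in [(490,370),(460,500)]:
  q=atz(*f(*p),130);print((q-K)@cx,(q-K)@cy)
E
```

```text
[[-0.001 -0.922  0.387]
 [-0.001  0.387  0.922]
 [-1.     0.    -0.001]]
turn [ 1.413 -0.001  0.001] shift cm [ -5.429 -51.164 -39.301] t 0.1 j [ 0.95   0.313  1.498  0.     1.331 -0.223] pos [203.225 483.779 193.01 ] g 0.9985003208249712 F [-0.011 -0.251 -0.153]
turn [-1.729 -0.001 -0.001] shift cm [ -5.429 -51.164 -39.301] t 0.1 j [ 0.95   0.313  1.498  0.     1.331 -0.223] pos [203.225 483.779 193.01 ] g 0.9985003208249712 F [-0.011 -0.251 -0.153]
pivot? [564.459 -87.216 110.   ] 43.061825629496504 -0.28856511527224143
85.25558642589044 -20.9342569454744
-6.661233035505537 -21.988771657495086
```

```bash
python3 -m pendant '[[0.15,0,0,-2,-4.7,-3.6,1],[0.3,0,0,-4,-9.4,-7.2,1],[0.45,0,0,-5.4,-14.1,-10.8,1],[0.6,0,0,-5.4,-18.8,-14.4,0.7],[0.75,0,0,-5.4,-23.5,-18,0.6]]'
python3 - <<'E'
from h import *
plan(np.array([522.7,-76.7,177.6])+[0,0,70])
E
```

```text
time_s: 0.72
eef_pos: [350.8, 225.3, 247.5]
ee_rot: [0.692, -0.147, 0.692, 0.147]
force: [1.7, 0.6, -0.3]
grip_width: 0.615
turn [ 0.658  0.    -0.   ] shift cm [ -0.006 -34.577   3.44 ] t 0.725 j [ 0.288  0.031  1.694  0.     1.417 -0.13 ] pos [350.828 225.289 247.53 ] g 0.6150805229680407 F [ 1.66   0.619 -0.282]
```

```bash
python3 -m pendant '[[0.13,0,0,0,-5.9,0.6,0.6],[0.26,0,0,0,-11.8,1.2,0.6],[0.39,0,0,0,-17.7,1.7,0.6],[0.52,0,0,0,-23.6,2.3,0.55],[0.66,0,0,0,-29.5,2.9,0.5]]'
python3 - <<'E'
from h import *
plan(np.array([522.7,-76.7,177.6])+[0,0,70])
E
```

```text
time_s: 1.35
eef_pos: [498.4, -32.0, 247.3]
ee_rot: [0.702, 0.085, 0.702, -0.085]
force: [0.4, 0.3, 0.3]
grip_width: 0.496
turn [-0.002 -0.    -0.   ] shift cm [-0.031 -3.762  3.429] t 1.35 j [-0.299  0.222  1.476  0.     1.444 -0.057] pos [498.418 -31.961 247.305] g 0.49566675810069555 F [0.417 0.348 0.324]
```

Run:
```python
from h import *
K=np.array([522.7,-76.7,177.6])
c=vision.calibration('wrist');im=cap('wrist','w1.png');print(proj('wrist',K))
```

```text
[363.54  235.841]
```

View pics/w1.png

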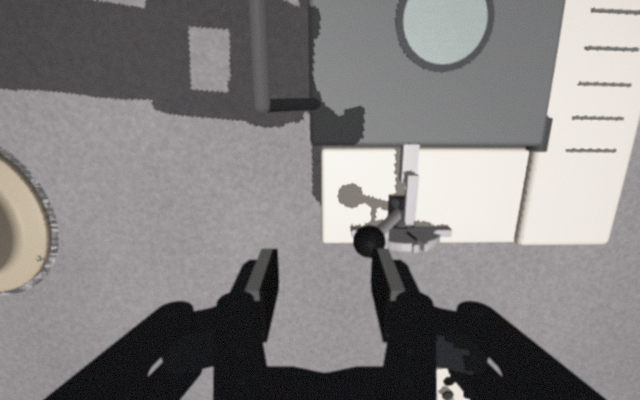

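Run:
```python
from h import *
K=tri([('top',328.75,199.5),('scene',308,172.25),('wrist',369,241)]);print(K, proj('wrist',K),atz('wrist',369,241,177.6),atz('wrist',369,241,182))
plan(K+[0,0,70]);plan(K+[0,0,-12])
```

```text
[524.213 -77.564 180.007] [365.995 237.633] [525.946 -82.138 177.6  ] [525.846 -80.015 182.   ]
turn [-0.012  0.     0.002] shift cm [-0.359 -3.314  3.282] t 1.4 j [-0.307  0.228  1.471 -0.002  1.443 -0.055] pos [500.677 -37.305 246.353] g 0.49991451112108976 F [-1.186 -4.727 -2.771]
turn [-0.012  0.     0.002] shift cm [ 7.841 -3.297  3.282] t 1.4 j [-0.307  0.228  1.471 -0.002  1.443 -0.055] pos [500.677 -37.305 246.353] g 0.49991451112108976 F [-1.186 -4.727 -2.771]
```

Run:
```python
from h import *
vision.capture('wrist');vision.capture('wrist')
K=np.array([522.7,-76.7,177.6]);print(sense()['eef_pos'],sense()['dq']);print(proj('wrist',K))
im=cap('wrist','w2.png');cv2.imwrite('pics/w2c.png',cv2.resize(cv2.imread('pics/w2.png')[120:270,300:500],(800,600),interpolation=cv2.INTER_CUBIC))
print(proj('wrist',K),sense()['eef_pos'])
```

```text
[498.207 -31.949 246.49 ] [ 0.06  -0.043  0.035  0.01   0.005 -0.011]
[367.661 241.784]
[368.412 243.187] [497.715 -30.504 246.878]
```

View pics/w2c.png

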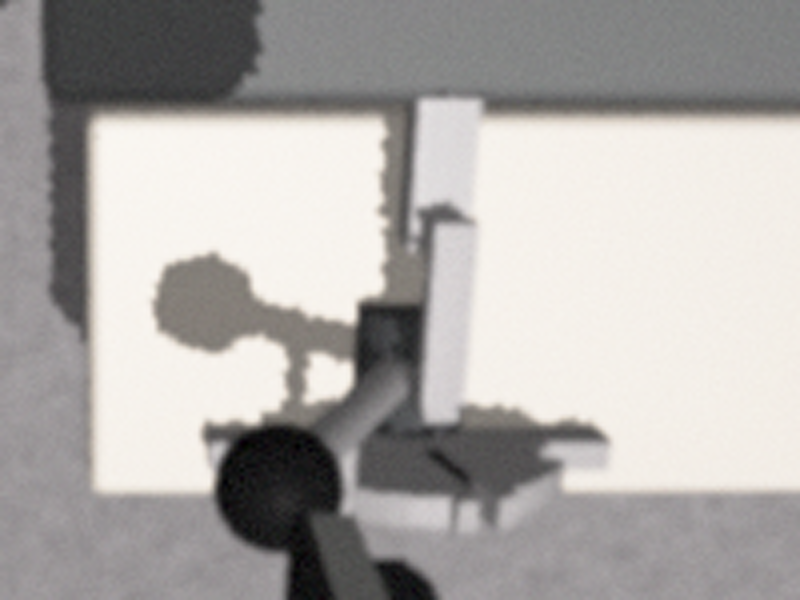

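```bash
python3 - <<'E'
from h import *
K=np.array([523.3,-77.2,178.5])
plan(K+[0,0,68]);plan(K+[0,0,-14])
E
python3 -m pendant '[[0,0,0,0,-2,1.8,0.5],[0,0,0,0,-3.9,3.6,0.5],[0,0,0,0,-3.9,3.6,0.5],[0,0,0,2.5,-3.9,3.6,0.5],[0,0,0,4,-3.9,3.6,0.5]]'
python3 - <<'E'
from h import *
vision.capture('top')
K=np.array([523.3,-77.2,178.5])
plan(K+[0,0,-14]);print(proj('wrist',K));cap('wrist','w3.png')
E
```

```text
turn [ 0.002 -0.001 -0.   ] shift cm [ 0.031 -3.935  3.587] t 1.55 j [-0.297  0.221  1.478  0.     1.444 -0.059] pos [497.715 -30.504 246.878] g 0.4992763974241152 F [-0.068  0.647  0.549]
turn [ 0.002 -0.001 -0.   ] shift cm [ 8.231 -3.937  3.599] t 1.55 j [-0.297  0.221  1.478  0.     1.444 -0.059] pos [497.715 -30.504 246.878] g 0.4992763974241152 F [-0.068  0.647  0.549]
time_s: 2.17
eef_pos: [522.9, -74.9, 206.7]
ee_rot: [0.702, 0.083, 0.703, -0.083]
force: [-0.2, -0.9, 0.1]
grip_width: 0.502
turn [ 0.005 -0.004 -0.001] shift cm [ 4.051 -0.207  0.154] t 2.225 j [-0.365  0.313  1.467  0.     1.365 -0.129] pos [522.422 -74.886 205.013] g 0.49962657800521537 F [-0.011  0.609 -2.257]
[326.331 219.028]
```

View pics/w3.png

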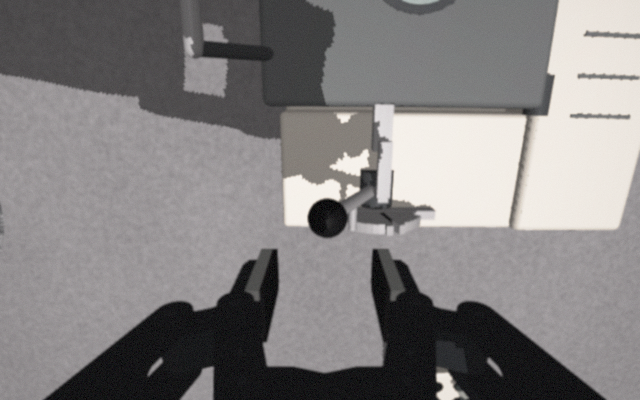

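```bash
python3 -m pendant '[[0,0,0,2,-0.2,0.2,0.5],[0,0,0,4.1,-0.2,0.2,0.5],[0,0,0,4.1,-0.2,0.2,0.5],[0,0,0,4.1,-0.2,0.2,0.36],[0,0,0,4.1,-0.2,0.2,0.36]]' 20
python3 - <<'E'
from h import *
vision.capture('top')
K=np.array([523.3,-77.2,178.5])
plan(K+[0,0,-14]);print(proj('wrist',K));cap('wrist','w4.png')
P=K+cx*85*np.sin(.55);P[2]=105
for th in(.3,.6,.75,.8,.85): k=P+85*(cx*np.sin(th-.55)+np.array([0,0,np.cos(th-.55)]));print(th,k);plan(k+[0,0,-14])
E
```

```text
time_s: 2.9
eef_pos: [525.6, -78.9, 167.6]
ee_rot: [0.703, 0.083, 0.702, -0.084]
force: [1.0, 0.2, -0.3]
grip_width: 0.362
turn [0.003 0.001 0.   ] shift cm [ 0.286  0.111 -0.254] t 2.95 j [-0.37   0.347  1.52   0.     1.273 -0.133] pos [525.503 -78.874 167.369] g 0.36547414455994975 F [-0.472  0.581  0.306]
[319.212 238.672]
0.3 [546.028 -82.762 187.358]
turn [0.003 0.001 0.   ] shift cm [-0.617  0.109  2.094] t 3.0 j [-0.37   0.347  1.521 -0.     1.272 -0.133] pos [525.429 -78.907 167.164] g 0.3545691673385346 F [-0.499  0.573  0.057]
0.6 [570.581 -88.771 189.894]
turn [0.003 0.001 0.   ] shift cm [-0.868  0.101  4.622] t 3.0 j [-0.37   0.347  1.521 -0.     1.272 -0.133] pos [525.429 -78.907 167.164] g 0.3545691673385346 F [-0.499  0.573  0.057]
0.75 [582.858 -91.775 188.306]
turn [0.003 0.001 0.   ] shift cm [-0.708  0.097  5.885] t 3.0 j [-0.37   0.347  1.521 -0.     1.272 -0.133] pos [525.429 -78.907 167.164] g 0.3545691673385346 F [-0.499  0.573  0.057]
0.8 [586.882 -92.759 187.358]
turn [0.003 0.001 0.   ] shift cm [-0.612  0.096  6.299] t 3.0 j [-0.37   0.347  1.521 -0.     1.272 -0.133] pos [525.429 -78.907 167.164] g 0.3545691673385346 F [-0.499  0.573  0.057]
0.85 [590.854 -93.732 186.204]
turn [0.003 0.001 0.   ] shift cm [-0.496  0.095  6.708] t 3.0 j [-0.37   0.347  1.521 -0.     1.272 -0.133] pos [525.429 -78.907 167.164] g 0.3545691673385346 F [-0.499  0.573  0.057]
```

View pics/w4.png

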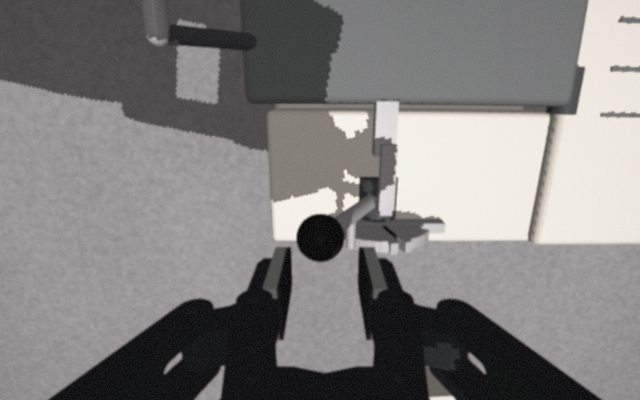

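```bash
python3 - <<'E'
from h import *
s=sense();print(proj('wrist',s['eef_pos']),proj('wrist',s['eef_pos']+[0,0,19]))
E
python3 -m pendant '[[0,0,0,0.2,0.1,0.3,0.36],[0,0,0,0,0.1,0.9,0.36],[0,0,0,-0.2,0.1,1.5,0.36],[0,0,0,-0.4,0.1,2.1,0.36],[0,0,0,-0.5,0.1,2.7,0.36]]'
python3 - <<'E'
from h import *
vision.capture('top')
plan([570.581,-88.771,189.9-17])
cap('wrist','w5.png')
E
```

```text
[323.984 232.413] [323.963 247.015]
time_s: 3.62
eef_pos: [552.1, -84.4, 171.6]
ee_rot: [0.702, 0.084, 0.702, -0.084]
force: [-0.1, 0.2, -0.0]
grip_width: 0.359
turn [0.003 0.001 0.   ] shift cm [-0.126  0.01   1.849] t 3.675 j [-0.361  0.404  1.427  0.     1.31  -0.124] pos [552.59  -84.524 171.631] g 0.362487517343507 F [-0.245  0.16   0.968]
```

View pics/w5.png

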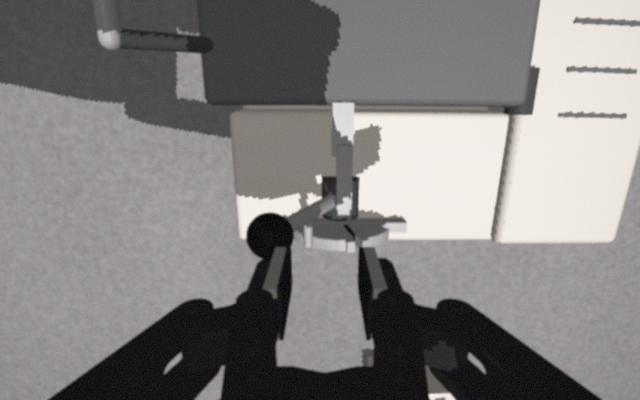

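Run:
```python
from h import *
im=cap('wrist','w6.png');cap('scene','s6.png')
K=np.array([523.3,-77.2,178.5]);print(proj('wrist',K),atz('wrist',270,236,178.5))
s=sense();e=s['eef_pos']
for dz in(0,10,20,30):
  print(dz,proj('wrist',e+[0,0,dz]+cx*15),proj('wrist',e+[0,0,dz]-cx*15), proj('wrist',e+[0,0,dz]-cx*15+cy*11),proj('wrist',e+[0,0,dz]-cx*15-cy*11))
a=cv2.imread('pics/s6.png')[100:250,220:420];cv2.imwrite('pics/s6c.png',cv2.resize(a,(800,600),interpolation=cv2.INTER_CUBIC))
c=vision.calibration('wrist');print(np.array(c['extrinsics']),c['K'],e)
```

```text
[270.814 237.22 ] [523.07  -76.396 178.5  ]
0 [350.329 232.499] [297.579 232.309] [297.176 214.143] [297.974 249.844]
10 [351.641 239.828] [296.19  239.629] [295.738 220.653] [296.633 257.908]
20 [353.095 247.947] [294.652 247.737] [294.141 227.881] [295.151 266.82 ]
30 [354.712 256.988] [292.941 256.767] [292.36 235.95] [293.507 276.72 ]
[[  0.972   0.223   0.071 570.108]
 [ -0.234   0.927   0.293  -9.17 ]
 [ -0.001  -0.301   0.954 351.228]
 [  0.      0.      0.      1.   ]] [[342.785   0.    324.492]
 [  0.    342.785 198.135]
 [  0.      0.      1.   ]] [551.614 -84.213 171.336]
```

View pics/s6c.png

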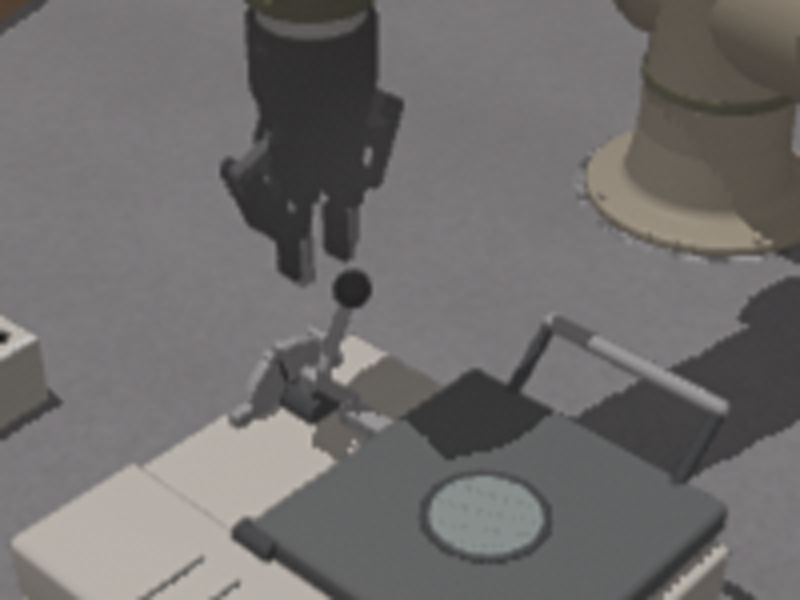

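Run:
```python
import cv2
a=cv2.imread('pics/w6.png')[200:300,230:430];cv2.imwrite('pics/w6c.png',cv2.resize(a,(800,400),interpolation=cv2.INTER_CUBIC))
a=cv2.imread('pics/s6.png')[130:200,270:340];cv2.imwrite('pics/s6d.png',cv2.resize(a,(560,560),interpolation=cv2.INTER_CUBIC))
```

```text
(no output)
```

View pics/w6c.png

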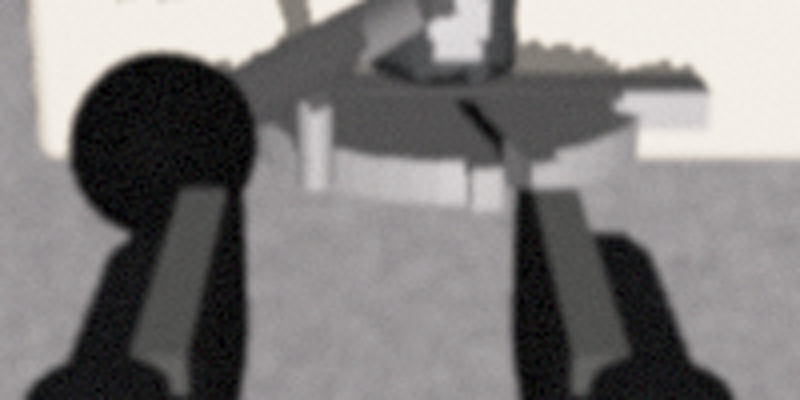

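View pics/s6d.png

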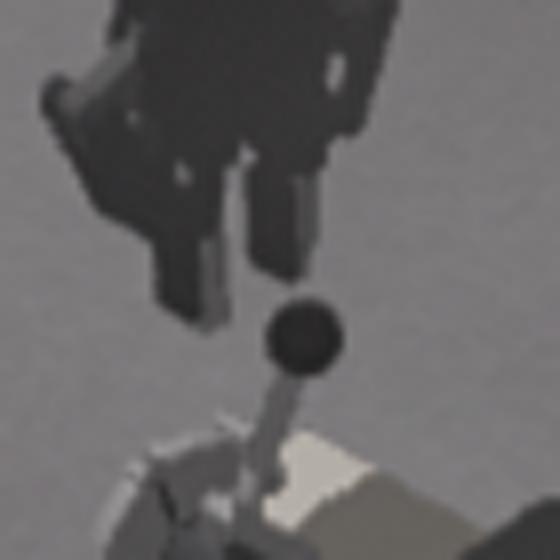

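Run:
```python
from h import *
A=tri([('scene',270+225/8,130+325/8),('wrist',230+525/4,200+190/4)])
print(A,proj('scene',A),proj('wrist',A)); e=sense()['eef_pos'];print(e,(A-e)@cx,(A-e)@cy,A[2]-e[2])
```

```text
[570.086 -77.283 211.77 ] [297.779 170.422] [360.328 245.433]
[551.614 -84.213 171.336] 16.29534296356947 11.121823371593196 40.43354911903444
```

Run:
```python
from h import *
e=np.array([203.4,484,193.5])
for dz in(0,13,40):print(dz,[(n,proj(n,e+[0,0,dz])) for n in('scene','top')])
e=sense()['eef_pos']
for dz in(0,13,40):print(dz,[(n,proj(n,e+[0,0,dz])) for n in('scene','top')])
a=cv2.imread('pics/scene0.png')[70:190,520:640];cv2.imwrite('pics/s0c.png',cv2.resize(a,(600,600),interpolation=cv2.INTER_CUBIC))
```

```text
0 [('scene', array([552.819, 166.607])), ('top', array([106.595, 325.432]))]
13 [('scene', array([554.695, 162.476])), ('top', array([103.705, 326.87 ]))]
40 [('scene', array([558.691, 153.685])), ('top', array([ 97.44 , 329.989]))]
0 [('scene', array([299.594, 178.941])), ('top', array([331.205, 188.864]))]
13 [('scene', array([299.476, 174.86 ])), ('top', array([331.439, 188.417]))]
40 [('scene', array([299.224, 166.176])), ('top', array([331.944, 187.449]))]
```

View pics/s0c.png

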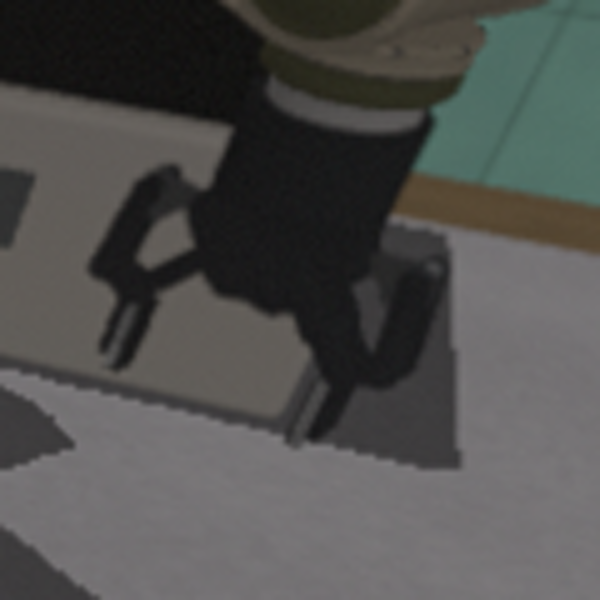

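```bash
python3 - <<'E'
from h import *
K=np.array([523.3,-77,178.5])
plan(K+[0,0,-52])
E
python3 -m pendant '[[0,0,0,0,0.1,-1.5,0.5],[0,0,0,0,0,-3,0.5],[0,0,0,0,0,-3,0.5],[0,0,0,0.7,0,-3,0.5],[0,0,0,1.4,0,-3,0.5]]'
python3 - <<'E'
from h import *
vision.capture('top')
K=np.array([523.3,-77,178.5])
plan(K+[0,0,-52]);print(proj('wrist',K));cap('wrist','w7.png')
E
```

```text
turn [ 0.003 -0.    -0.   ] shift cm [ 4.485  0.036 -2.92 ] t 3.825 j [-0.361  0.403  1.43  -0.     1.309 -0.124] pos [551.614 -84.213 171.336] g 0.3567514205587596 F [-0.155 -0.17   0.812]
time_s: 4.45
eef_pos: [522.7, -77.2, 156.7]
ee_rot: [0.702, 0.084, 0.702, -0.084]
force: [0.1, 0.4, -0.1]
grip_width: 0.502
turn [ 0.003 -0.002 -0.   ] shift cm [2.922 0.032 0.112] t 4.5 j [-0.369  0.352  1.545 -0.     1.247 -0.132] pos [522.191 -77.071 155.718] g 0.5024596229397308 F [-0.261 -0.494 -0.815]
[325.873 249.677]
```

View pics/w7.png

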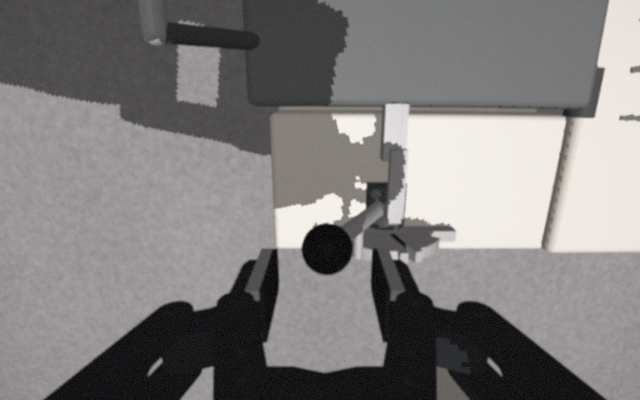

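```bash
python3 -m pendant '[[0,0,0,1.5,0,0.1,0.5],[0,0,0,3,0,0.1,0.5],[0,0,0,3,0,0.1,0.5],[0,0,0,3,0,0.1,0.36],[0,0,0,3,0,0.1,0.36]]'
python3 - <<'E'
from h import *
K=np.array([523.3,-77,178.5])
vision.capture('top');cap('wrist','w8.png')
P=K+cx*85*np.sin(.55);P[2]=105
for th in(0,.3,.6,.75,.8,.85,.9): k=P+85*(cx*np.sin(th-.55)+np.array([0,0,np.cos(th-.55)]));print(th,k);plan(k+[0,0,-52])
E
```

```text
time_s: 5.18
eef_pos: [523.7, -77.5, 127.9]
ee_rot: [0.702, 0.084, 0.702, -0.084]
force: [0.1, 0.4, 0.6]
grip_width: 0.36
0 [523.3   -77.    177.465]
turn [0.003 0.001 0.   ] shift cm [ 0.238  0.039 -0.042] t 5.275 j [-0.368  0.382  1.58  -0.     1.179 -0.131] pos [523.62  -77.476 127.841] g 0.36206705816906076 F [0.65  0.261 0.115]
0.3 [546.028 -82.562 187.358]
turn [0.003 0.001 0.   ] shift cm [-0.75   0.032  2.298] t 5.275 j [-0.368  0.382  1.58  -0.     1.179 -0.131] pos [523.62  -77.476 127.841] g 0.36206705816906076 F [0.65  0.261 0.115]
0.6 [570.581 -88.571 189.894]
turn [0.003 0.001 0.   ] shift cm [-1.002  0.024  4.826] t 5.275 j [-0.368  0.382  1.58  -0.     1.179 -0.131] pos [523.62  -77.476 127.841] g 0.36206705816906076 F [0.65  0.261 0.115]
0.75 [582.858 -91.575 188.306]
turn [0.003 0.001 0.   ] shift cm [-0.842  0.02   6.09 ] t 5.275 j [-0.368  0.382  1.58  -0.     1.179 -0.131] pos [523.62  -77.476 127.841] g 0.36206705816906076 F [0.65  0.261 0.115]
0.8 [586.882 -92.559 187.358]
turn [0.003 0.001 0.   ] shift cm [-0.747  0.019  6.504] t 5.275 j [-0.368  0.382  1.58  -0.     1.179 -0.131] pos [523.62  -77.476 127.841] g 0.36206705816906076 F [0.65  0.261 0.115]
0.85 [590.854 -93.532 186.204]
turn [0.003 0.001 0.   ] shift cm [-0.631  0.018  6.913] t 5.275 j [-0.368  0.382  1.58  -0.     1.179 -0.131] pos [523.62  -77.476 127.841] g 0.36206705816906076 F [0.65  0.261 0.115]
0.9 [594.766 -94.489 184.847]
turn [0.003 0.001 0.   ] shift cm [-0.496  0.017  7.316] t 5.275 j [-0.368  0.382  1.58  -0.     1.179 -0.131] pos [523.62  -77.476 127.841] g 0.36206705816906076 F [0.65  0.261 0.115]
```

View pics/w8.png

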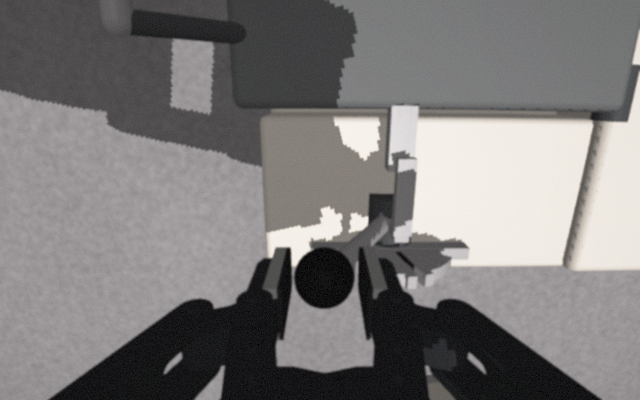

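```bash
python3 -m pendant '[[0,0,0,-0.2,0,0.9,0.36],[0,0,0,-0.6,0,1.8,0.36],[0,0,0,-0.85,0,2.7,0.36],[0,0,0,-1,0,3.6,0.36],[0,0,0,-1,0,4.4,0.36]]'
python3 - <<'E'
from h import *
plan([586.9,-92.6,187.4-52]);cap('wrist','w9.png')
E
```

```text
time_s: 5.9
eef_pos: [566.4, -87.8, 137.6]
ee_rot: [0.702, 0.084, 0.703, -0.084]
force: [-1.0, 0.8, 0.8]
grip_width: 0.357
turn [ 0.003 -0.001  0.   ] shift cm [0.217 0.009 2.102] t 5.9 j [-0.358  0.465  1.428 -0.     1.25  -0.121] pos [566.442 -87.759 137.596] g 0.35666390845686424 F [-1.02   0.757  0.772]
```

View pics/w9.png

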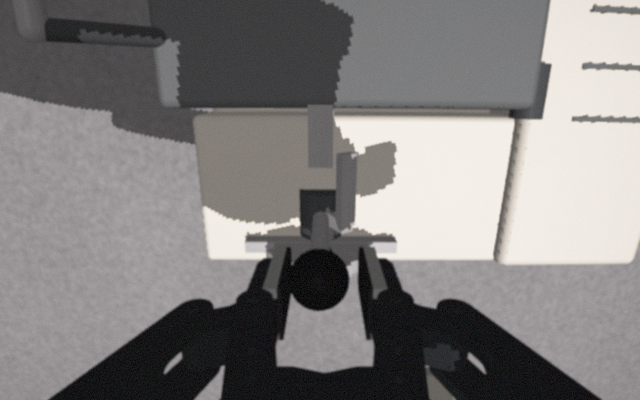

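```bash
python3 -m pendant '[[0,0,0,0,0,0.5,0.36],[0,0,0,0.1,0,1,0.36],[0,0,0,0.15,0,1.5,0.36],[0,0,0,0.2,0,2,0.36],[0,0,0,0.2,0,2,0.36]]'
python3 - <<'E'
from h import *
vision.capture('top');plan([586.9,-92.6,187.4-52]);print(proj('wrist',[586.9,-92.6,187.4]));cap('wrist','w10.png')
E
```

```text
time_s: 6.58
eef_pos: [585.9, -92.5, 135.3]
ee_rot: [0.702, 0.084, 0.702, -0.084]
force: [0.6, -0.6, 0.1]
grip_width: 0.362
turn [ 0.003 -0.    -0.   ] shift cm [-0.003  0.011  0.117] t 6.625 j [-0.354  0.509  1.366  0.     1.267 -0.117] pos [585.733 -92.431 135.368] g 0.36236182443648207 F [ 0.011 -0.172 -0.293]
[326.437 280.671]
```

View pics/w10.png

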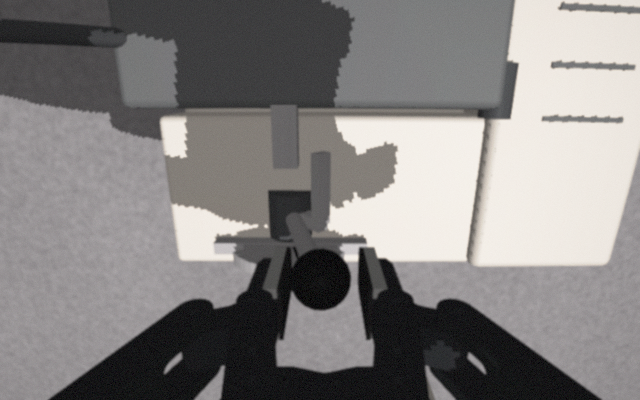

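```bash
python3 -m pendant '[[0,0,0,0,0,0.1,0.36],[0,0,0,0,0,0.2,0.36],[0,0,0,0,0,0.3,0.36],[0,0,0,0,0,0.3,0.36],[0,0,0,0,0,0.3,0.36]]'
python3 - <<'E'
from h import *
vision.capture('top');plan([586.9,-92.6,187.4-52]);print(proj('wrist',[586.9,-92.6,187.4]));cap('wrist','w11.png');cap('scene','s11.png')
a=cv2.imread('pics/w11.png')[180:330,220:420];cv2.imwrite('pics/w11c.png',cv2.resize(a,(800,600),interpolation=cv2.INTER_CUBIC))
E
```

```text
time_s: 7.3
eef_pos: [588.6, -93.1, 135.5]
ee_rot: [0.702, 0.084, 0.702, -0.084]
force: [-0.1, 0.1, 0.2]
grip_width: 0.363
turn [0.003 0.    0.   ] shift cm [ 0.012  0.012 -0.18 ] t 7.35 j [-0.353  0.515  1.356  0.     1.271 -0.116] pos [588.619 -93.134 135.518] g 0.36298487988283423 F [ 0.136  0.08  -0.433]
[319.532 280.472]
```

View pics/w11c.png

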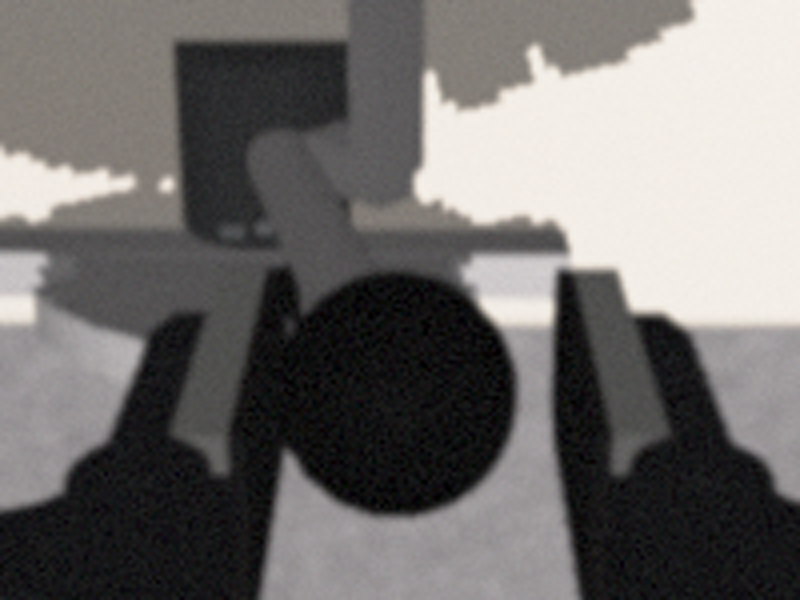

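```bash
python3 -m pendant '[[0,0,0,0,0,-0.1,0.5],[0,0,0,0,0,-0.2,0.5],[0,0,0,-1.5,0,-0.2,0.5],[0,0,0,-5,0,-1,0.5],[0,0,0,-8,6,-3,0.5]]'; python3 -m pendant '[[0,0,0,0,5,-1,0.5],[0,0,0,0,9,-2,0.5],[0,0,0,0,9,-2,0.5],[0,0,0,0,9,-2,0.5],[0,0,0,0,9,-2,0.5]]'
python3 - <<'E'
from h import *
vision.capture('top');plan([481.8,108.6,160+60]);cap('wrist','w12.png');cap('scene','s12.png');cap('top','t12.png')
a=cv2.imread('pics/t12.png')[80:230,220:370];cv2.imwrite('pics/t12c.png',cv2.resize(a,(600,600),interpolation=cv2.INTER_CUBIC))
a=cv2.imread('pics/s12.png')[150:250,260:360];cv2.imwrite('pics/s12c.png',cv2.resize(a,(600,600),interpolation=cv2.INTER_CUBIC))
E
```

```text
time_s: 8.07
eef_pos: [574.4, -36.3, 214.6]
ee_rot: [0.703, 0.085, 0.701, -0.085]
force: [0.1, -0.3, 0.3]
grip_width: 0.498
time_s: 8.7
eef_pos: [575.9, 56.6, 212.5]
ee_rot: [0.702, 0.084, 0.702, -0.084]
force: [0.4, 0.5, 0.3]
grip_width: 0.498
turn [0.002 0.    0.   ] shift cm [ -0.756   2.828 -10.371] t 8.75 j [-0.104  0.421  1.296 -0.     1.425  0.134] pos [575.896  56.624 212.455] g 0.4968653692307778 F [-0.526 -0.099  0.343]
```

View pics/w12.png

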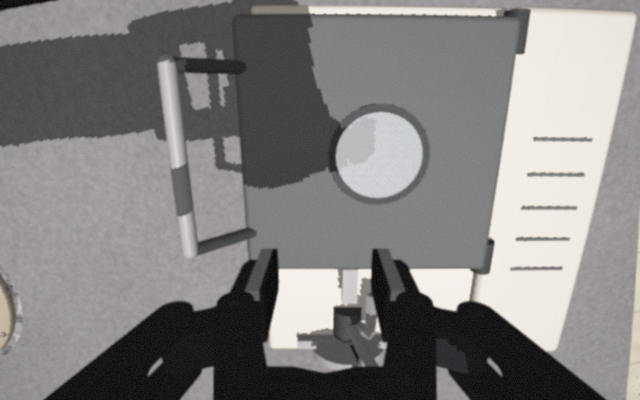

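View pics/t12c.png

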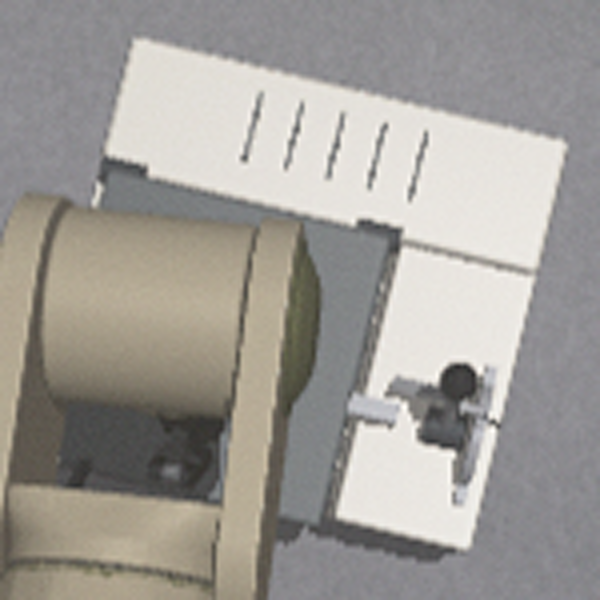

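View pics/s12c.png

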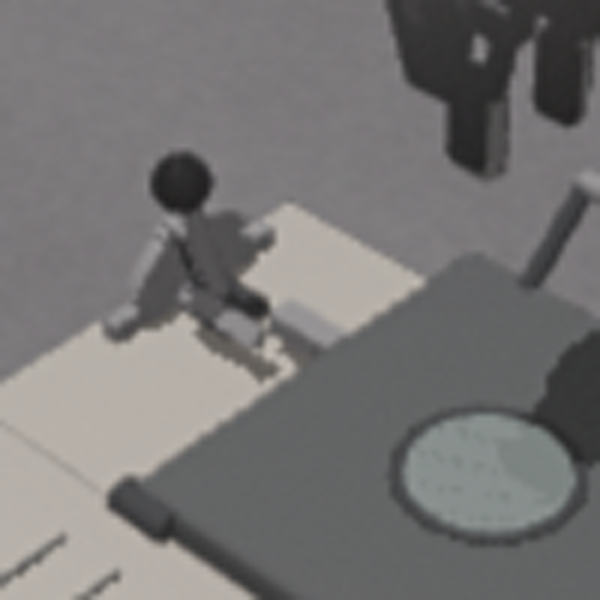

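Run:
```python
from h import *
K0=tri([('top',328.75,199.5),('scene',308,172.25)])
K1=tri([('top',220+458/4,80+378/4),('scene',260+182/6,150+182/6)])
d=K1-K0;dx=d@cx;print(K0,K1,dx,d@cy,d[2])
m=-np.arctan2(d[2],dx);D=2*np.arcsin(np.hypot(dx,d[2])/170);print('a0',m-D/2,'a1',m+D/2,'th',m+D/2+.55, 'delta',D)
# pivot from black housing top view crop (440,425)?
P=K0+cx*44.4;P[2]=105;print(P,[(proj('top',P)-[220,80])*4,(proj('scene',P)-[260,150])*6])
for th in(.7,.75,.8,.85):
  k=P+85*(cx*np.sin(th-.55)+np.array([0,0,np.cos(th-.55)]));print(th,(proj('top',k)-[220,80])*4,(proj('scene',k)-[260,150])*6)
```

```text
[522.739 -76.656 177.61 ] [587.04  -91.054 187.1  ] 65.88025272426354 1.2997768724721919 9.489913363688515
a0 -0.5453584954195428 a1 0.25923085339761986 th 0.8092308533976199 delta 0.8045893488171627
[565.866 -87.21  105.   ] [array([444.657, 423.692]), array([218.825, 308.186])]
0.7 [455.327 392.086] [191.832 167.809]
0.75 [456.788 385.981] [184.775 173.48 ]
0.8 [458.214 379.993] [177.782 179.531]
0.85 [459.599 374.138] [170.874 185.946]
```

```bash
python3 -m pendant '[[0,0,0,0,1,-3.5,0.5],[0,0,0,0,2,-7,0.5],[0,0,0,0,2.8,-10.4,0.5],[0,0,0,2.5,2.8,-10.4,0.5],[0,0,0,5,2.8,-10.4,0.5]]'
python3 - <<'E'
from h import *
vision.capture('top');vision.capture('top');plan([481.8,108.6,103]);print(proj('wrist',[496.8,175,158]),proj('wrist',[466.7,42.1,158]));cap('wrist','w13.png')
E
```

```text
time_s: 9.52
eef_pos: [481.2, 109.3, 162.1]
ee_rot: [0.703, 0.084, 0.702, -0.084]
force: [0.6, -0.6, 0.6]
grip_width: 0.498
turn [ 0.003 -0.004  0.001] shift cm [ 5.737 -0.     0.211] t 9.625 j [-0.015  0.273  1.641 -0.     1.232  0.222] pos [480.    109.097 160.38 ] g 0.4961168548507739 F [-0.339 -0.261 -0.203]
[325.615 108.957] [328.378 329.314]
```

View pics/w13.png

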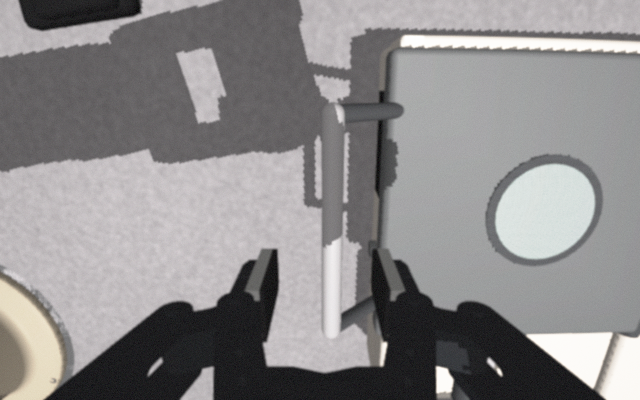

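```bash
python3 -m pendant '[[0,0,0,1.5,0,0.4,0.5],[0,0,0,3,0,0.4,0.5],[0,0,0,4.5,0,0.4,0.5],[0,0,0,5.8,0,0.4,0.5],[0,0,0,5.8,0,0.4,0.5]]'
python3 - <<'E'
from h import *
vision.capture('top');plan([481.8,108.6,103]);cap('wrist','w14.png');cap('scene','s14.png')
a=cv2.imread('pics/s14.png')[130:280,280:430];cv2.imwrite('pics/s14c.png',cv2.resize(a,(600,600),interpolation=cv2.INTER_CUBIC))
E
```

```text
time_s: 10.3
eef_pos: [484.6, 108.4, 103.3]
ee_rot: [0.701, 0.084, 0.703, -0.084]
force: [-0.2, -0.5, 0.7]
grip_width: 0.501
turn [ 0.003 -0.001  0.   ] shift cm [ 0.106 -0.055 -0.323] t 10.35 j [-0.016  0.345  1.704 -0.     1.094  0.221] pos [485.07  108.376 104.06 ] g 0.5012586219302501 F [-0.298  0.089 -0.773]
```

View pics/w14.png

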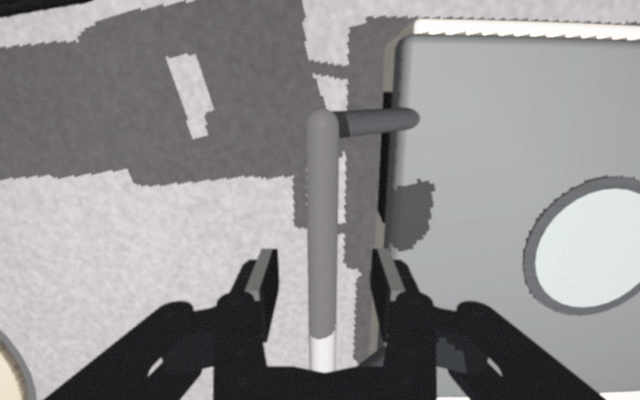

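View pics/s14c.png

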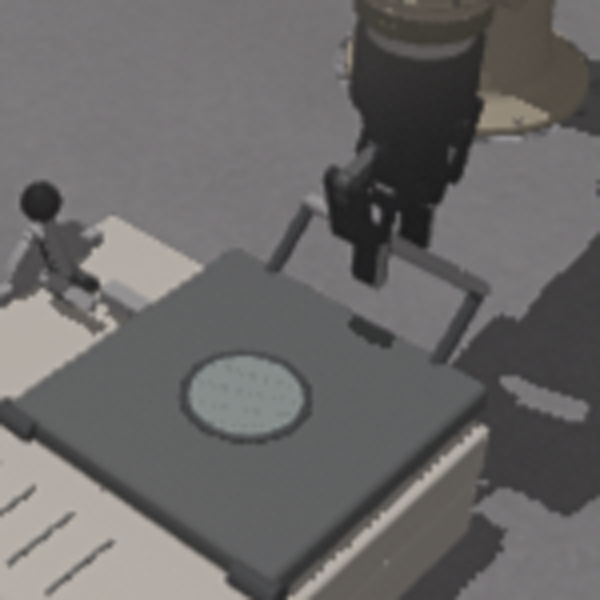

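```bash
python3 -m pendant '[[0,0,0,0,0,0,0.3],[0,0,0,0,0,0,0.1],[0,0,0,0,0,0,0.05],[0,0,0,0,0,0,0.05],[0,0,0,0,0,0,0.05]]' 25
python3 - <<'E'
from h import *
vision.capture('top');plan([481.8,108.6,103]);cap('wrist','w15.png')
s=sense();e=s['eef_pos']
b0=.182
H=e-cx*0  # bar xy at e
for th in(0,.1,.3,.5,.6,.65,.7,.72):
  d=(-cx*248*np.cos(b0+th)+np.array([0,0,248*np.sin(b0+th)]))-(-cx*248*np.cos(b0)+np.array([0,0,248*np.sin(b0)]))
  print(th,'tool shift cm x,z',-d[2]/10,d@cx/10)
E
```

```text
time_s: 11.08
eef_pos: [484.0, 108.7, 104.5]
ee_rot: [0.701, 0.084, 0.703, -0.083]
force: [-7.3, 0.8, 5.2]
grip_width: 0.129
turn [ 0.003 -0.003  0.   ] shift cm [ 0.151 -0.058 -0.212] t 11.125 j [-0.016  0.343  1.704  0.     1.097  0.221] pos [483.997 108.662 104.501] g 0.12596071713920737 F [-5.54   1.024  5.238]
0 tool shift cm x,z -0.0 0.0
0.1 tool shift cm x,z -2.4125515393893187 0.5699749508498585
0.3 tool shift cm x,z -7.007372412302772 2.415869063437124
0.5 tool shift cm x,z -11.143880232946312 5.137818177362715
0.6 tool shift cm x,z -12.987832845774056 6.794657076124997
0.65 tool shift cm x,z -13.845412061800493 7.690110917257752
0.7 tool shift cm x,z -14.657165488016153 8.62730677106156
0.72 tool shift cm x,z -14.968577183905055 9.013351529139692
```

View pics/w15.png

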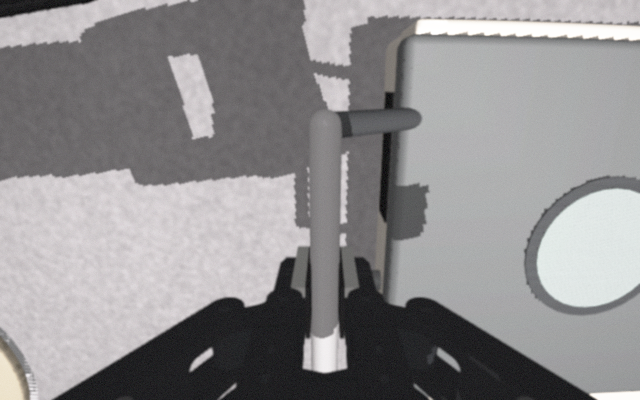

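```bash
cat >> h.py <<'E'
E0=np.array([484.0,108.7,104.5])
def lid():
    s=sense();d=s['eef_pos']-E0;dx=d@cx;h=45+d[2];r=244-dx
    print('th',np.arctan2(h,r)-np.arctan2(45,244),'rad',np.hypot(h,r),'dy',d@cy,'eef',s['eef_pos'],'F',s['force'],'g',s['grip_width'],'t',s['time_s'])
E
python3 -m pendant '[[0,0,0,-1.2,0,0.25,0.05],[0,0,0,-2.4,0,0.6,0.05],[0,0,0,-3.8,0,1.05,0.05],[0,0,0,-5.4,0,1.65,0.05],[0,0,0,-7,0,2.4,0.05]]'; python3 -c "
from h import *
lid();plan([484,108.7,104.5]);cap('wrist','w16.png')"
```

```text
time_s: 11.8
eef_pos: [506.9, 103.1, 175.2]
ee_rot: [0.701, 0.083, 0.704, -0.083]
force: [-9.3, 1.9, 1.3]
grip_width: 0.125
th 0.3009853010001494 rad 248.98571132781174 dy -0.048672832553025645 eef [506.853 103.057 175.218] F [-9.348  1.905  1.272] g 0.12485471479887397 t 11.8
turn [ 0.003 -0.004  0.001] shift cm [ 7.082  0.017 -2.322] t 11.8 j [-0.026  0.313  1.546  0.     1.287  0.21 ] pos [506.853 103.057 175.218] g 0.12485471479887397 F [-9.348  1.905  1.272]
```

View pics/w16.png

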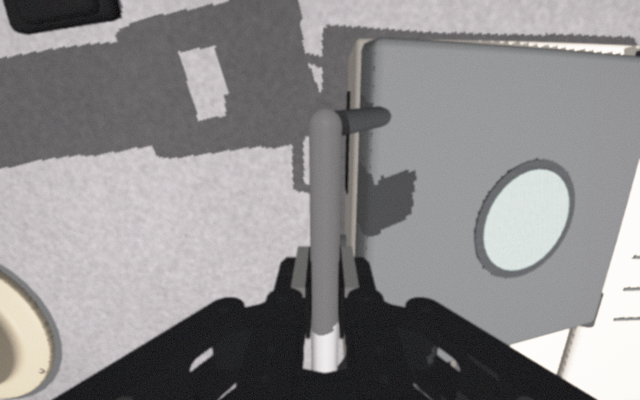

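```bash
python3 -m pendant '[[0,0,0,-1.2,0,0.6,0.05],[0,0,0,-2.4,0,1.35,0.05],[0,0,0,-3.6,0,2.25,0.05],[0,0,0,-4.8,0,3.2,0.05],[0,0,0,-6,0,4.25,0.05]]'; python3 -c "
from h import *
lid();vision.capture('top');lid();cap('scene','s17.png');lid()"
```

```text
time_s: 12.48
eef_pos: [548.9, 92.8, 236.5]
ee_rot: [0.702, 0.083, 0.703, -0.084]
force: [-8.2, 1.3, 6.0]
grip_width: 0.131
th 0.6024736054597951 rad 250.4741624522194 dy 0.002333489885093538 eef [548.877  92.826 236.515] F [-8.178  1.336  6.013] g 0.1309007303767217 t 12.475
th 0.6118517597661994 rad 250.3397443667384 dy 0.04672512193444384 eef [550.599  92.45  238.073] F [-11.057   0.403  12.418] g 0.13261992998584704 t 12.525
th 0.6079688386359112 rad 250.35505199747908 dy 0.01199182838542518 eef [549.908  92.583 237.401] F [-11.559   0.476   9.43 ] g 0.12848665470327011 t 12.575
```

View pics/s17.png

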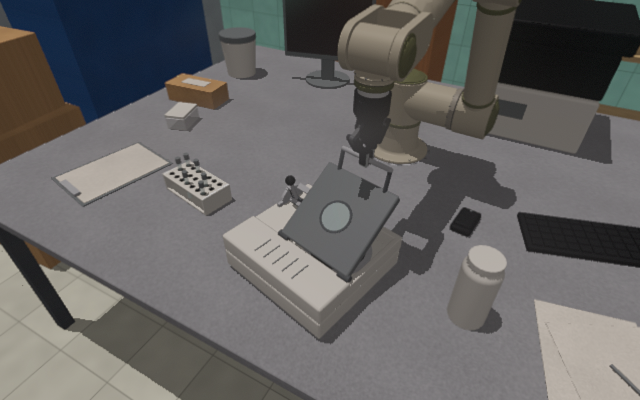

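```bash
python3 -m pendant '[[0,0,0,-0.9,0,0.8,0.05],[0,0,0,-1.7,0,1.6,0.05],[0,0,0,-2.35,0,2.4,0.05],[0,0,0,-2.35,0,2.4,0.05],[0,0,0,-2.35,0,2.4,0.05]]'; python3 -c "
from h import *
lid();vision.capture('top');lid();cap('scene','s18.png');cap('wrist','w18.png');lid()"
```

```text
time_s: 13.2
eef_pos: [573.1, 86.9, 259.5]
ee_rot: [0.703, 0.084, 0.702, -0.084]
force: [-4.3, 0.1, 4.9]
grip_width: 0.126
th 0.7378372176828439 rad 251.35627045766293 dy 0.0003532668610609641 eef [573.136  86.887 259.512] F [-4.345  0.098  4.896] g 0.12633142921822052 t 13.2
th 0.7377461089165162 rad 251.38831299985648 dy -0.00019786920708550373 eef [573.099  86.896 259.524] F [-4.491  0.334  4.496] g 0.13268474438418457 t 13.25
th 0.7375828941967432 rad 251.39708008981378 dy -0.011292475359896706 eef [573.06   86.894 259.506] F [-4.964  0.286  6.256] g 0.12220985827199986 t 13.35
```

View pics/w18.png

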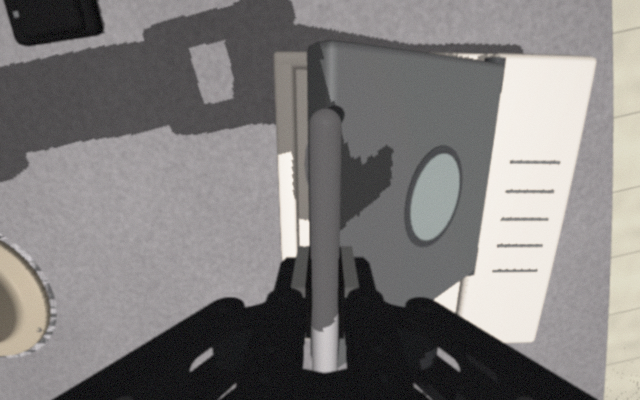

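View pics/s18.png

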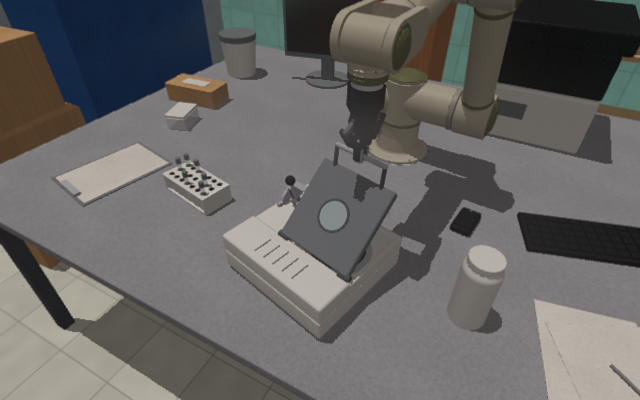

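```bash
python3 -c "
import cv2
a=cv2.imread('pics/s18.png')[130:210,310:410];cv2.imwrite('pics/s18c.png',cv2.resize(a,(800,640),interpolation=cv2.INTER_CUBIC)[:600])"
python3 -m pendant '[[0,0,0,0,0,0,0.05],[0,0,0,0,0,0,0.05],[0,0,0,0,0,0,0.05],[0,0,0,0,0,0,0.05],[0,0,0,0,0,0,0.05]]'
```

```text
time_s: 13.98
eef_pos: [573.0, 86.9, 259.5]
ee_rot: [0.703, 0.084, 0.702, -0.084]
force: [-4.6, 0.5, 5.5]
grip_width: 0.128
```

View pics/s18c.png

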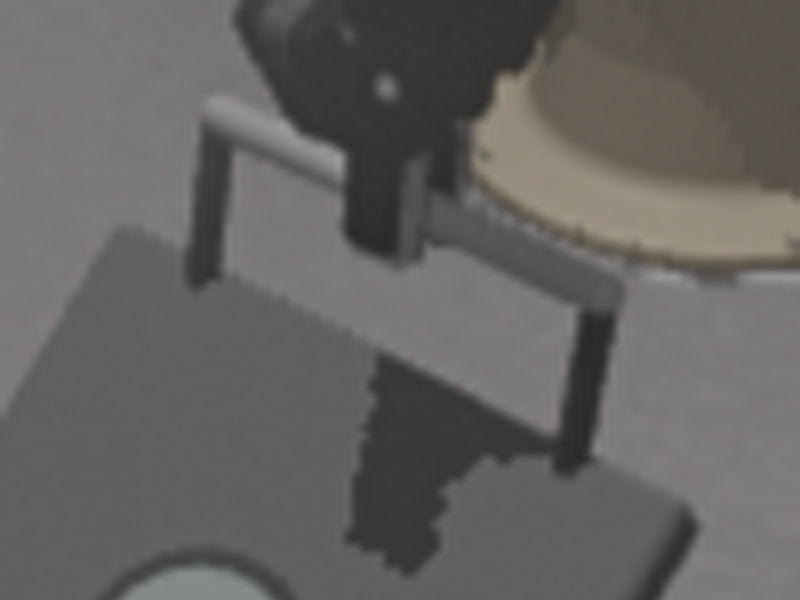

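```bash
python3 -c "
from h import *
print(tri([('scene',386,166.9),('wrist',325,117)]),tri([('scene',336.9,143.75),('wrist',325,368)]))
H=np.array([483,108.6,0])+cx*244;H[2]=115
for th in(0,.65,.7,.74,.78):
  b=H+248*(-cx*np.cos(.182+th)+np.array([0,0,np.sin(.182+th)]))
  print(th,b,proj('scene',b+cy*66),proj('scene',b-cy*66))
lid()"
```

```text
[589.317 153.005 310.94 ] [559.639  27.63  307.428]
0 [483.093 108.577 159.887] [399.926 201.756] [357.84  180.187]
0.65 [557.79   90.298 298.341] [388.556 168.303] [341.338 146.177]
0.7 [566.894  88.07  306.459] [386.455 166.962] [338.852 144.68 ]
0.74 [574.453  86.22  312.609] [384.64  166.057] [336.734 143.636]
0.78 [582.245  84.313 318.444] [382.704 165.307] [334.502 142.735]
th 0.7373645132001259 rad 251.38015971568888 dy 0.008523991471711964 eef [573.032  86.921 259.459] F [-4.602  0.486  5.516] g 0.1282376934926962 t 13.975
```

```bash
python3 -m pendant '[[0,0,0,0.5,0,-0.6,0.05],[0,0,0,1.1,0,-1.25,0.05],[0,0,0,1.7,0,-1.9,0.05],[0,0,0,2.3,0,-2.5,0.05],[0,0,0,2.8,0,-3.05,0.05]]';python3 -m pendant '[[0,0,0,0,0,0,0.05],[0,0,0,0,0,0,0.05],[0,0,0,0,0,0,0.05],[0,0,0,0,0,0,0.05],[0,0,0,0,0,0,0.05]]'; python3 -c "
from h import *
lid();cap('top','t19.png');cap('scene','s19.png');cap('wrist','w19.png');lid();print(sense()['dq'])
a=cv2.imread('pics/s19.png')[130:230,270:410];cv2.imwrite('pics/s19c.png',cv2.resize(a,(784,560),interpolation=cv2.INTER_CUBIC))"
```

```text
time_s: 14.6
eef_pos: [543.6, 94.1, 231.0]
ee_rot: [0.703, 0.084, 0.701, -0.084]
force: [-2.0, -0.1, 0.2]
grip_width: 0.13
time_s: 15.22
eef_pos: [543.4, 94.2, 230.6]
ee_rot: [0.702, 0.084, 0.702, -0.084]
force: [-6.5, -0.3, 6.3]
grip_width: 0.13
th 0.5698323319649561 rad 250.47226041138563 dy 0.009569969103367987 eef [543.361  94.183 230.636] F [-6.469 -0.271  6.271] g 0.13009736388434398 t 15.225
th 0.5696838756593325 rad 250.43936243382518 dy -0.0006459592012952463 eef [543.357  94.174 230.586] F [-6.44  -0.4    6.088] g 0.12797531783643992 t 15.375
[-0.001  0.001  0.    -0.    -0.001 -0.001]
```

View pics/s19c.png

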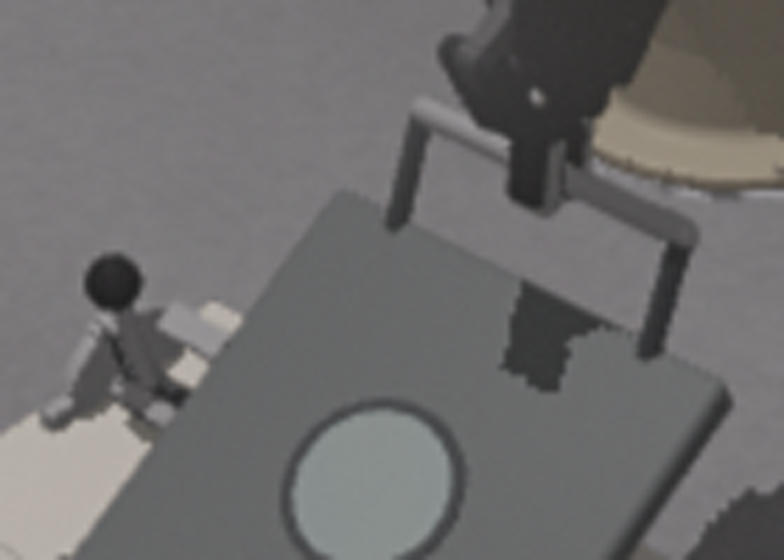

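View pics/t19.png

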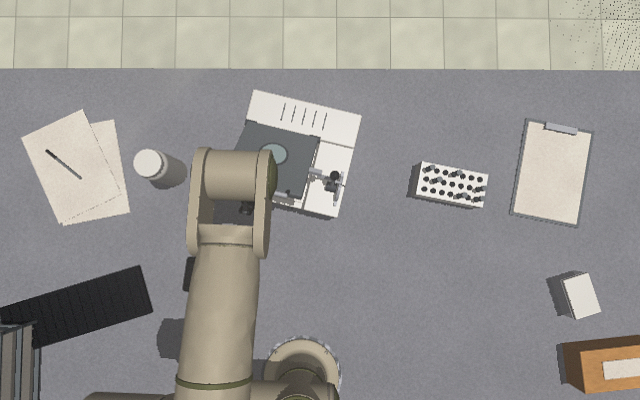

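```bash
python3 -c "
from h import *
H=np.array([483,108.6,0])+cx*244;H[2]=115
for th in(.5,.54,.57,.6,.64):
  b=H+248*(-cx*np.cos(.182+th)+np.array([0,0,np.sin(.182+th)]))
  print(th,b,proj('scene',b+cy*66),proj('scene',b-cy*66))
print(tri([('scene',393.2,172),('wrist',325,117)]))"
```

```text
0.5 [532.999  96.364 271.326] [393.745 173.608] [347.721 151.836]
0.54 [539.221  94.842 278.9  ] [392.522 172.017] [346.176 150.166]
0.57 [544.077  93.653 284.409] [391.529 170.905] [344.943 148.987]
0.6 [549.092  92.426 289.766] [390.469 169.866] [343.645 147.875]
0.64 [556.018  90.731 296.662] [388.953 168.598] [341.814 146.5  ]
[559.583 160.899 282.683]
```

View pics/w19.png

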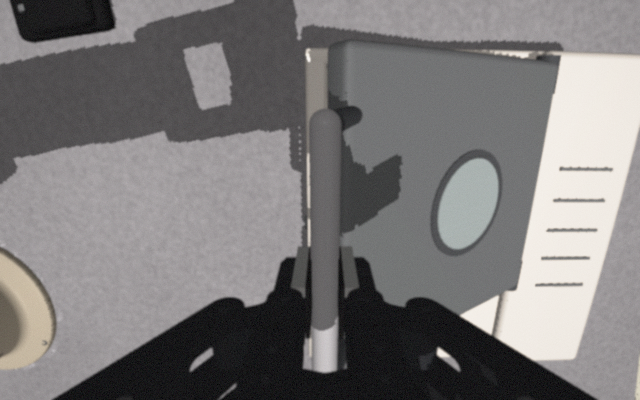

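```bash
python3 -c "
from h import *
lid();print(job.finish_job())"
```

```text
th 0.5696838756593325 rad 250.43936243382518 dy -0.0006459592012952463 eef [543.357  94.174 230.586] F [-6.44  -0.4    6.088] g 0.12797531783643992 t 15.375
the job is handed in; nothing more can be done
None
```

I carried out all the steps and handed the job in at 15.4 s with the lid held by its bar. The hand-in gives no verdict, so what follows rests on my own measurements.

- **Lever:** I pushed the lever back with the fingers loosely around its knob. The cameras put it at about 0.81 rad, inside the notch, with the lid still shut. In the last picture the knob had not moved.
- **Past balance:** I pinched the bar at 25 N and raised the lid to about 0.73 rad. I held it there for about 0.8 s; the arm position and the camera pictures agreed.
- **Final hold:** I eased the lid down and stopped it at about 0.57 rad by the arm position, 0.54 to 0.57 by the camera. The joints were at rest, the pads were closed on the bar and the wrist force was about 9 N.
- **Bystanders:** In the last top view the canister and rack sat where they started, and the arm never went near them. The mouse was partly hidden behind the arm in that view, but it was clear and in place in the earlier scene view with the lid past balance.

**What disagreed:** The fingertips sit about 40 mm behind the reported TCP along the tool axis when partly open. My first push therefore passed above the knob without touching it. I measured the offset from the scene and wrist cameras and allowed for it from then on. When the lid was raised, the bar's swing radius also came out 2–3 mm larger than the stated 248 mm, which I put down to the bar shifting slightly in the grip.

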